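# Clamp a fossil bone on the measuring board

### The job

Clear the stray stone off the measuring board on to the table, then slide the carriage gently along the board until the fossil bone is held snugly between the carriage and the fixed end plate. Then turn the T-shaped clamp knob clockwise (seen from above) as far as it goes to lock the carriage there. Do not touch the fossil with the robot, only the carriage may push it, and leave the jar, the brush and the tray of fragments where they are.

Things in the scene. Friction and masses are not known exactly. Their poses are not given: they have to be found in the camera images.
- board: Pale wooden measuring board fixed on the table, 140 mm (its x) by 460 mm (its y, the long way) by 16 mm thick. Origin: centre of its underside, on the table. A fixed end plate, 120 mm wide, 16 mm thick, its top 68 mm above the table, stands at the -y end with its inner face at y = -190 mm. The carriage slides along the board's y. The board may be turned some 17 degrees either way.
- carriage (a joint): Travel of the carriage along the board in m: it grows as the carriage goes towards the end plate (the board's -y), range 0 to 0.19. The front face stands at board y = 0.105 - value; the 150 mm long bone is just held between face and plate at 0.145. Free, it slides with some 3 N of friction; with the knob tight it is locked.
- carriage_face (a point): Front face of the carriage (the face that meets the bone), on the centre line, 36 mm above the table. The carriage: a wooden face board 110 mm wide, 12 mm thick, top 66.5 mm above the table, and behind it (to the board's +y) an aluminium block 80 mm wide, reaching to 85 mm behind the front face, top 60 mm above the table.
- carriage_back (a point): Middle of the carriage's flat rear face, 51 mm above the table and 85 mm behind the front face: the place to push towards the board's -y. Axes as the board's.
- knob_grip (a point): Centre of the clamp knob's black T-bar, 102 mm above the table, on the knob's upright axis, 34 mm behind the carriage's front face. The bar is 68 mm long (the point's x), 14 mm wide and 22 mm high, standing on a 16 mm stem. The point turns with the knob.
- knob (a joint): Turn of the clamp knob in rad, 0 to 1.4, growing clockwise seen from above. At 0 the bar lies along the board's x. The clamp is slack to about 0.8, starts to bite there and is tight at the end stop, 1.4. It stays where it is left.
- bone: Brown fossil limb bone lying along the board (its long axis is y), 150 mm long, with rounded ends 46 mm wide and 40 mm high, shaft 26 mm thick, about 0.3 kg, loose. Origin: under its middle, at the board's surface.
- stone_center (a point): Middle of the stray stone, a loose flat grey-brown lump, 40 mm by 32 mm by about 27 mm high (40 mm is its x), about 90 g, lying on the board between the carriage and the bone; the point is 13 mm above its underside.
- stone: The same stone; origin: the centre of its underside.
- jar: Capped jar, 56 mm across, 85 mm high, standing on the table past the board's +y end: leave alone. Origin: centre of its underside.
- brush: Brush 170 mm long lying on the table beyond the board: leave alone. Origin: on its underside near the middle, long axis x.
- tray: White plastic tray 170 by 120 mm, 45 mm high, with bone fragments, on the table past the end plate: leave alone. Origin: centre of its underside.

How it is judged:
By the outcome, as a careful person would: the job done as asked, in the order asked, and still so for the second after the job is handed in, with the robot touching nothing.
It also fails if it takes over 62 s, if anything falls off the work surface, if the arm or the gripper's body presses on something with over 40 N, if the wrist force passes 120 N, or if a joint passes its speed limit or range.

### The arm

A 6-joint arm with a two-finger parallel gripper is mounted at the origin on the work surface. World frame = base frame: x ahead of the robot, y to its left, z up, the work surface at z = 0. Lengths are in m, angles in rad, forces in N, time in s.
With the tool pointing down it reaches from about 0.35 to 0.725 m from the base axis. Payload 4.3 kg.
Tool frame: the origin (TCP) lies on the mounting face of the last link; the fingertips stand 173 mm ahead of it and the grasp point (between the pads) lies 155 mm ahead of it; z points along the fingers, y is the line along which they close (so a half turn about z gives the same grasp; the last joint's range is limited). The gripper opens to 85 mm and grips with 20 to 120 N. Pads are 22 mm wide; open, the fingers measure 114 mm over their backs; the gripper's body (76 mm by 85 mm) begins 54 mm behind the grasp point. The pads swing forward as they close: fully open they stand 13 mm farther back than shut.
Start: joints at [-1.453, 0.377, 0.081, 1.274, 0, 1.46], TCP at [0.13, -0.56, 0.405] pointing down, gripper open.
Joint ranges: [-2.72, 2.72], [-0.84, 1.66], [-1.02, 1.22], [-1.77, 2.12], [-1.37, 1.28], [-3.14, 3.14]. Speed limits (rad/s): [2.57, 2.57, 3.14, 3.14, 3.14, 3.14].

### API

Orientations are given as a 3x3 rotation matrix whose columns are the frame's x, y, z axes.
In Python, from bench import status, eyes, close_job gives the robot as it stands.
- The arm moves only by the tool arm_command, never from a script. Its argument "increments" is a list of rows, each a list of 3 entries, a list of its own where there are three numbers: the shift along the tool's x, y, z in mm, then the turn about the tool's z in degrees, then the closure, from 0 (fully open) to 1 (shut). A call has 1 to 20 rows; each row is the pose to reach, as a shift and turn from the pose commanded when the call began, along the tool's axes at that moment; what a row does not reach only later rows make up. A row lasts 1/12 s, in which the tool goes at most 41.7 mm and 7.16 degrees, less where a joint would pass 70% of its speed; a pose out of reach is approached as far as the arm can. A call with a gripper value outside its range is refused whole. The fingers move at their own pace and stop on an object; "newtons" is the grip in N (left out, the last holds). Time passes only in rows, so rows that repeat a pose let the fingers close. It gives the time, the measured TCP pose, the force, the opening and the grip force at its end, in the units of the state.
- status.get_obs(): the state, without advancing time (a new reading comes with each control period).
- eyes.get_image(name): name is "scene" or "top" or "wrist"; returns a dict with "img" (420x560x3 uint8, red, green, blue), "K" (3x3 intrinsics, pixels), "extrinsics" (4x4, takes a point from world to camera coordinates); the wrist camera has in their place "hand_eye" (4x4, takes a point from camera to tool coordinates, whose origin is the TCP and whose axes are the flange's). Camera axes: x right, y up, looking along -z (the intrinsics and any distortion apply to the point x, -y, -z); pixel columns grow to the right and rows downward; lengths in m; the calibration is good to about 2 mm. A picture is of the moment at which its call begins: read the wrist's pose just before it. There is no depth.
- close_job(): hands the job in; it is judged then, once.
The state is a dict: "time": time; "qpos": joint angles; "qvel": joint speeds; "tau": joint torques, N m; "ee_pos": TCP position; "tcp_rot": TCP orientation; "contact_force": force on the tool from outside, world axes, zero at the start; "moment": the same for the moment, N m; "opening": opening from 0.0 (shut) to 1.0 (fully open); "finger_force": force on a finger pad.
Only numpy, scipy, OpenCV 4.12 (cv2) and the standard library are available. Lean on these libraries where they do the work, as an engineer would, in place of code of your own. Each camera call takes 0.05 s, during which the arm holds its last target. There are 200 camera calls.

## Working session

There is one attempt and no reset: what is moved stays moved. The work goes in short steps, Python scripts to look and compute and a tool call to move; the robot and the scene stay as the last step left them, time stands still between calls to the robot, and variables do not carry over. Pictures are saved under pics/ and viewed, at most 10 in all, crops included, and the job is handed in when it is done.

Besides the shell and the picture viewer there is one more tool, called after "Request:" as a command line: name --argument value ..., lists and objects as JSON in quotes. arm_command: Moves the arm, as the interface text tells. Its arguments: {"type":"object","properties":{"increments":{"type":"array"},"newtons":{"type":"number"}},"required":["increments"]}

```bash
ls; mkdir -p pics; python3 - <<'E'
from bench import status, eyes
import cv2,numpy as np,pickle
o=status.get_obs(); print({k:np.round(v,3).tolist() for k,v in o.items()})
d={}
for n in("top","scene"):
    d[n]=eyes.get_image(n); cv2.imwrite(f"pics/{n}0.png",d[n]["img"][:,:,::-1]); print(n,np.round(d[n]["K"],1).tolist(),np.round(d[n]["extrinsics"],3).tolist(),d[n].keys())
pickle.dump(d,open("d0.pkl","wb"))
E
```

```text
pics
{'time': 0.0, 'qpos': [-1.453, 0.378, 0.08, 1.274, -0.0, 1.461], 'qvel': [-0.001, -0.0, 0.0, 0.001, 0.0, 0.0], 'tau': [0.002, -46.36, 26.988, 0.021, 0.0, 0.0], 'ee_pos': [0.13, -0.56, 0.404], 'tcp_rot': [[0.974, 0.226, -0.0], [0.226, -0.974, 0.002], [0.0, -0.002, -1.0]], 'contact_force': [0.669, -0.281, 0.627], 'moment': [0.011, -0.062, 0.06], 'finger_force': 0.0, 'opening': 1.002}
top [[435.4, 0.0, 280.6], [0.0, 435.4, 207.5], [0.0, 0.0, 1.0]] [[0.023, -1.0, 0.007, -0.031], [1.0, 0.023, 0.018, -0.621], [-0.018, 0.006, 1.0, -1.124], [0.0, 0.0, 0.0, 1.0]] dict_keys(['img', 'K', 'extrinsics'])
scene [[387.9, 0.0, 279.5], [0.0, 387.9, 206.5], [0.0, 0.0, 1.0]] [[0.305, 0.952, 0.014, -0.182], [-0.817, 0.254, 0.518, 0.49], [0.49, -0.17, 0.855, -1.424], [0.0, 0.0, 0.0, 1.0]] dict_keys(['img', 'K', 'extrinsics'])
```

View pics/top0.png

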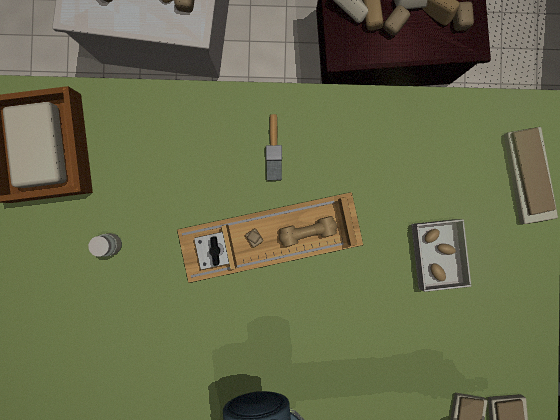

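View pics/scene0.png

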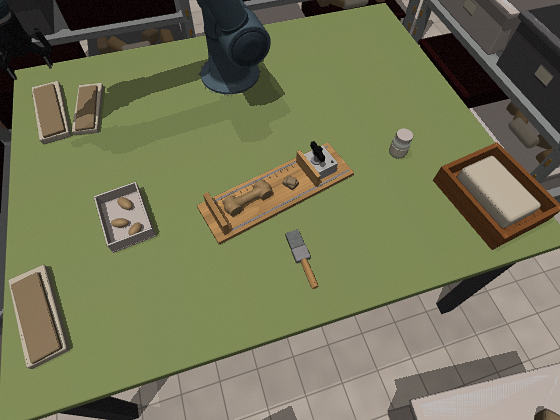

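The top view shows the board from (178,229) to (362,243), with the carriage and black knob at about (214,250), the stone at (254,237), the bone from (280,240) to (337,228) and the end plate at about (350,218). The jar is at (103,245), the brush at (274,150) and the tray at (442,255). The scene view agrees with this.

```bash
cat > h.py <<'E'
import numpy as np,cv2,pickle
def ray(d,p,z):
    E=d["extrinsics"];R=E[:3,:3];c=-R.T@E[:3,3]
    k=np.linalg.solve(d["K"],[p[0],p[1],1.]);v=R.T@np.array([k[0],-k[1],-k[2]])
    return (c+v*(z-c[2])/v[2])
def proj(d,P):
    q=d["extrinsics"][:3]@np.append(P,1);u=d["K"]@np.array([q[0],-q[1],-q[2]]);return u[:2]/u[2]
E
python3 - <<'E'
from h import *
d=pickle.load(open("d0.pkl","rb"));t=d["top"];s=d["scene"]
hsv=cv2.cvtColor(t["img"],cv2.COLOR_RGB2HSV)
m=((hsv[:,:,0]<28)|(hsv[:,:,2]<40)|(hsv[:,:,1]<60)).astype(np.uint8)
m[:185]=0;m[300:]=0;m[:,:160]=0;m[:,380:]=0
m=cv2.morphologyEx(m,cv2.MORPH_OPEN,np.ones((3,3)))
c=max(cv2.findContours(m,0,2)[0],key=cv2.contourArea)
r=cv2.minAreaRect(c);print(r)
for p in cv2.boxPoints(r): print(p,ray(t,p,.016).round(4))
# enlarged crops
a=cv2.resize(t["img"][185:290,170:370],None,fx=4,fy=4,interpolation=2)
b=cv2.resize(s["img"][135:245,190:360],None,fx=4.7,fy=4.7,interpolation=2)[:, :800]
cv2.imwrite("pics/c1.png",a[:,:,::-1])
E
```

```text
((269.712158203125, 236.990234375), (54.756935119628906, 179.35690307617188), 77.90524291992188)
[176.28777 229.00974] [0.5598 0.2499 0.016 ]
[351.6634  191.42926] [ 0.6668 -0.1983  0.016 ]
[363.13654 244.97073] [ 0.5298 -0.2307  0.016 ]
[187.76093 282.5512 ] [0.4236 0.2168 0.016 ]
```

View pics/c1.png

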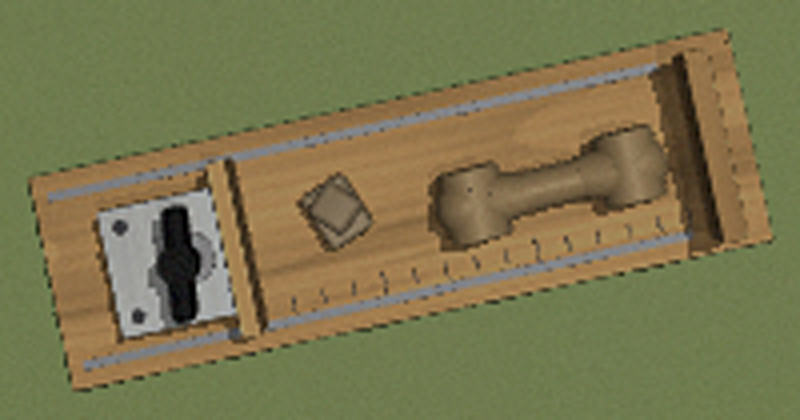

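The enlarged crop shows the stone as a diamond centred near (337,212), the carriage face front edge from (232,160) to (268,330), the knob T at (179,265) and the near end of the bone at about (432,205).

```bash
python3 - <<'E'
from h import *
d=pickle.load(open("d0.pkl","rb"));t=d["top"]
O=np.array([.545,.0095]);a=np.arctan2(.2317,.9728);X=np.array([np.cos(a),np.sin(a)]);Y=np.array([-X[1],X[0]])
def f(n,p,z):
    w=ray(t,(p[0]/4+170-.4,p[1]/4+185-.4),z)[:2];print(n,w.round(4),"board",np.round([(w-O)@X,(w-O)@Y],4))
f("knob",(179,265),.113);f("face t",(232,160),.0665);f("face b",(268,330),.0665)
f("stone",(337,212),.032);f("bone near",(432,205),.036);f("bone far",(667,163),.036);f("bone mid",(553,186),.04)
f("plate",(684,56),.068);f("plate",(722,242),.068)
E
```

```text
knob [0.5143 0.1371] board [-0.0003  0.1312]
face t [0.5753 0.113 ] board [0.0535 0.0936]
face b [0.4719 0.0883] board [-0.0528  0.0936]
stone [0.5432 0.0497] board [0.0075 0.0395]
bone near [ 0.5492 -0.0103] board [-0.0005 -0.0202]
bone far [ 0.579 -0.158] board [-0.0057 -0.1708]
bone mid [ 0.563 -0.086] board [-0.0046 -0.0971]
plate [ 0.6455 -0.1627] board [ 0.0579 -0.1908]
plate [ 0.5321 -0.1884] board [-0.0584 -0.1895]
```

Request:
arm_command --increments '[[[540,-501,70],0,0],[[540,-501,70],0,0],[[540,-501,70],0,0],[[540,-501,70],0,0],[[540,-501,70],0,0],[[540,-501,70],0,0],[[540,-501,70],0,0],[[540,-501,70],0,0],[[540,-501,70],0,0],[[540,-501,70],0,0],[[540,-501,70],0,0],[[540,-501,70],0,0],[[540,-501,70],0,0],[[540,-501,70],0,0],[[540,-501,70],0,0],[[540,-501,70],0,0],[[540,-501,70],0,0],[[540,-501,70],0,0],[[540,-501,70],0,0],[[540,-501,70],0,0]]'

```text
time: 1.77
ee_pos: [0.543, 0.0512, 0.3337]
tcp_rot: [[0.973, 0.229, -0.002], [0.229, -0.973, -0.0], [-0.002, 0.0, -1.0]]
contact_force: [-0.5, 0.3, -0.6]
opening: 0.999
finger_force: 0.0
```

```bash
cat >> h.py <<'E'
def wrist(name=None):
    from bench import status,eyes
    o=status.get_obs();d=eyes.get_image("wrist")
    T=np.eye(4);T[:3,:3]=o["tcp_rot"];T[:3,3]=o["ee_pos"]
    d["extrinsics"]=np.linalg.inv(T@d["hand_eye"])
    if name: cv2.imwrite(f"pics/{name}.png",d["img"][:,:,::-1])
    pickle.dump(d,open("w.pkl","wb"));return d,o
O=np.array([.545,.0095]);a=np.arctan2(.2317,.9728);X=np.array([np.cos(a),np.sin(a)]);Y=np.array([-X[1],X[0]])
def b(w): return np.round([(w[:2]-O)@X,(w[:2]-O)@Y],4)
E
python3 - <<'E'
from h import *
d,o=wrist("w1");print(d.keys(),d["K"].round(1).tolist(),d["hand_eye"].round(3).tolist(),o["ee_pos"],o["qpos"].round(2))
print(proj(d,[.5432,.0497,.043]))
E
```

```text
dict_keys(['img', 'K', 'hand_eye', 'extrinsics']) [[289.5, 0.0, 274.5], [0.0, 289.5, 210.6], [0.0, 0.0, 1.0]] [[-0.0, 0.962, 0.272, 0.07], [1.0, 0.001, -0.001, 0.001], [-0.001, 0.272, -0.962, 0.03], [0.0, 0.0, 0.0, 1.0]] [0.54299249 0.0511913  0.33373578] [-0.02  0.35 -0.15  1.08 -0.    2.89]
[274.70584841 206.69697995]
```

View pics/w1.png

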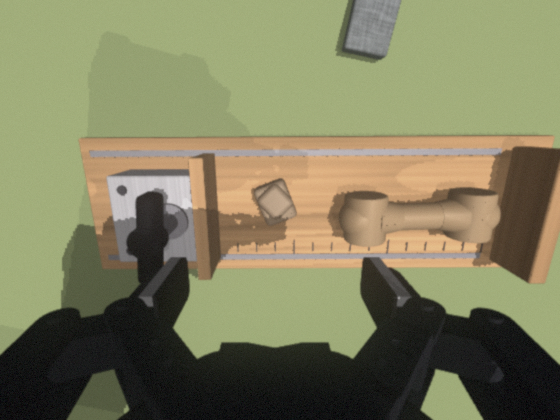

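The wrist view shows the stone at about (275,201), turned obliquely to the board, with clear space around it. The bone's near end is at x≈342 and the carriage face at x≈215.

```bash
python3 - <<'E'
from h import *
d=pickle.load(open("w.pkl","rb"));hsv=cv2.cvtColor(d["img"],cv2.COLOR_RGB2HSV)
r=hsv[165:235,235:320];print(np.round(r[36,40]),r[5,70],r[36,75])
s0=np.median(hsv[170:235,300:330,1]);print(s0)
m=np.zeros(hsv.shape[:2],np.uint8);m[170:232,240:310]=(hsv[170:232,240:310,1]<s0-35)|(hsv[170:232,240:310,2]<90)
m=cv2.morphologyEx(m,cv2.MORPH_OPEN,np.ones((3,3)))
c=max(cv2.findContours(m,0,1)[0],key=cv2.contourArea);print(cv2.boundingRect(c),cv2.contourArea(c))
P=np.array([b(ray(d,p[0],.028)) for p in c],np.float32)*1000
R=cv2.minAreaRect(P);print(R,cv2.boxPoints(R).round(1).tolist())
w=O+X*R[0][0]/1000+Y*R[0][1]/1000;print(w)
v=d["img"].copy();cv2.drawContours(v,[c],-1,(255,0,0),1)
cv2.imwrite("pics/s1.png",cv2.resize(v[160:240,230:320],None,fx=5,fy=5)[:,:,::-1])
E
```

```text
[ 16  66 189] [ 15 107 212] [ 15 107 219]
107.0
(261, 187, 29, 31) 479.5
((6.316029071807861, 36.47219467163086), (30.4958553314209, 22.719066619873047), 45.264034271240234) [[-12.5, 33.599998474121094], [3.700000047683716, 17.600000381469727], [25.100000381469727, 39.29999923706055], [9.0, 55.29999923706055]]
[0.54269365 0.04644312]
```

View pics/s1.png

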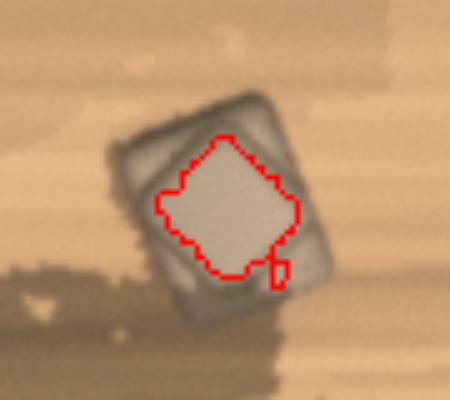

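The crop shows the stone's outline with corners at (122,150), (262,93), (330,275) and (195,325). The long side runs down and to the right, and the grip goes across the short side.

```bash
python3 - <<'E'
from h import *
d=pickle.load(open("w.pkl","rb"))
C=np.array([[122,150],[262,93],[330,275],[195,325]])/5+[230,160]-.4
Q=np.array([ray(d,p,.026)[:2] for p in C]);m=Q.mean(0);print(m,b(m),[np.linalg.norm(Q[i]-Q[(i+1)%4]).round(4) for i in range(4)])
s=(Q[1]-Q[0]+Q[2]-Q[3]);R=np.array([[.973,.229],[.229,-.973]]);t=R.T@s;print("short dir tool",t,"turn deg",np.degrees(np.arctan2(-t[0],t[1])))
print("shift tool",R.T@(m-[.5430,.0512])*1000)
E
```

```text
[0.54342193 0.04932217] [0.0077 0.0391] [np.float64(0.0295), np.float64(0.0392), np.float64(0.029), np.float64(0.0387)]
short dir tool [0.02170014 0.05431446] turn deg -21.778086597518836
shift tool [-0.01948371  1.9237512 ]
```

Request:
arm_command --increments '[[[0,2,30],-7,0],[[0,2,60],-14,0],[[0,2,90],-22,0],[[0,2,115],-22,0],[[0,2,132],-22,0],[[0,2,140],-22,0],[[0,2,145],-22,0],[[0,2,145],-22,0],[[0,2,145],-22,0]]' --newtons 30

```text
time: 2.57
ee_pos: [0.5436, 0.0473, 0.1907]
tcp_rot: [[0.819, 0.574, 0.001], [0.574, -0.819, -0.0], [0.001, 0.001, -1.0]]
contact_force: [0.1, -0.7, 0.2]
opening: 1.002
finger_force: 0.0
```

Request:
arm_command --increments '[[[0,-1,2],0,0.3],[[0,-1,3],0,0.8],[[0,-1,3],0,0.8],[[0,-1,3],0,0.8],[[0,-1,3],0,0.8],[[0,-1,3],0,0.8],[[0,-1,3],0,0.8],[[0,-1,3],0,0.8],[[0,-1,3],0,0.8],[[0,-1,3],0,0.8]]'

```text
time: 3.4
ee_pos: [0.5435, 0.0491, 0.1888]
tcp_rot: [[0.818, 0.575, 0.003], [0.575, -0.818, 0.001], [0.003, 0.001, -1.0]]
contact_force: [-3.0, 1.0, 10.7]
opening: 0.382
finger_force: 31.7
```

Request:
arm_command --increments '[[[0,0,-20],0,0.8],[[0,0,-50],0,0.8],[[0,0,-60],0,0.8],[[-35,-9,-60],0,0.8],[[-70,-18,-60],0,0.8],[[-105,-26,-60],0,0.8],[[-140,-35,-60],0,0.8],[[-140,-35,-50],0,0.8],[[-140,-35,-30],0,0.8],[[-140,-35,-10],0,0.8],[[-140,-35,5],0,0.8],[[-140,-35,12],0,0.8],[[-140,-35,14],0,0.8],[[-140,-35,14],0,0.8],[[-140,-35,14],0,0.8]]'

```text
time: 4.65
ee_pos: [0.4082, -0.0031, 0.173]
tcp_rot: [[0.819, 0.574, 0.001], [0.574, -0.819, -0.0], [0.0, 0.001, -1.0]]
contact_force: [0.5, 0.2, -1.0]
opening: 0.384
finger_force: 30.0
```

Request:
arm_command --increments '[[[0,0,0],0,0.3],[[0,0,0],0,0],[[0,0,0],0,0],[[0,0,0],0,0],[[0,0,-20],0,0],[[0,0,-60],0,0],[[0,0,-100],0,0],[[0,0,-140],0,0.5],[[28,-18,-140],-7,1],[[56,-37,-140],-14,1],[[84,-56,-140],-21,1],[[112,-75,-140],-28,1],[[140,-94,-140],-35,1],[[168,-112,-140],-42,1],[[198,-132,-140],-49,1],[[198,-132,-140],-56,1],[[198,-132,-140],-63,1],[[198,-132,-140],-68,1],[[198,-132,-140],-68,1],[[198,-132,-140],-68,1]]'

```text
time: 6.32
ee_pos: [0.4942, 0.2188, 0.3125]
tcp_rot: [[-0.224, 0.975, -0.0], [0.975, 0.224, -0.0], [-0.0, -0.0, -1.0]]
contact_force: [0.2, -0.6, -0.5]
opening: 0.0
finger_force: 0.0
```

```bash
python3 - <<'E'
from h import *
from bench import eyes,status
print(status.get_obs()["qpos"].round(2),status.get_obs()["opening"])
t=eyes.get_image("top");pickle.dump(t,open("t1.pkl","wb"))
cv2.imwrite("pics/t1.png",cv2.resize(t["img"][175:325,160:380],None,fx=3.5,fy=3.5,interpolation=2)[:,:,::-1])
E
```

```text
[ 0.3   0.35 -0.2   1.02 -0.    1.64] 0.00034715413413422696
```

View pics/t1.png

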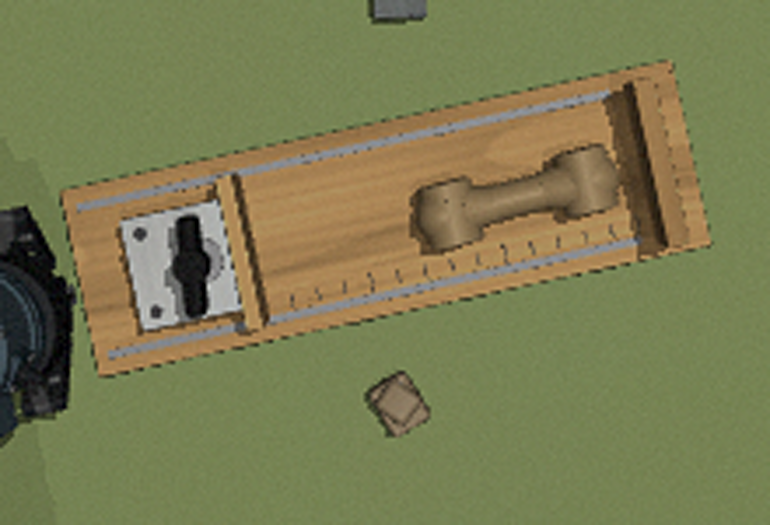

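The stone now lies on the table at crop (398,403), clear of the board. The bone and carriage haven't moved. Next I'll lower the closed fingers behind the carriage.

Request:
arm_command --increments '[[[0,0,30],0,1],[[0,0,60],0,1],[[0,0,85],0,1],[[0,0,100],0,1],[[-4,0,102],0,1],[[-8,0,102],0,1],[[-12,0,102],0,1],[[-15,0,102],0,1],[[-18,0,102],0,1],[[-20,0,102],0,1],[[-22,0,102],0,1],[[-24,0,102],0,1],[[-26,0,102],0,1],[[-28,0,102],0,1],[[-30,0,102],0,1],[[-32,0,102],0,1],[[-34,0,102],0,1]]'

```text
time: 7.78
ee_pos: [0.5021, 0.1855, 0.2107]
tcp_rot: [[-0.226, 0.974, 0.0], [0.974, 0.226, 0.0], [0.0, 0.0, -1.0]]
contact_force: [0.7, 2.8, 1.4]
opening: -0.004
finger_force: 1.5
```

Request:
arm_command --increments '[[[-5,0,0],0,1],[[-10,0,0],0,1],[[-15,0,0],0,1],[[-20,0,0],0,1],[[-25,0,0],0,1],[[-30,0,0],0,1],[[-35,0,0],0,1],[[-40,0,0],0,1],[[-45,0,0],0,1],[[-50,0,0],0,1],[[-55,0,0],0,1],[[-60,0,0],0,1],[[-65,0,0],0,1],[[-70,0,0],0,1],[[-75,0,0],0,1],[[-80,0,0],0,1],[[-84,0,0],0,1],[[-87,0,0],0,1],[[-89,0,0],0,1],[[-90,0,0],0,1]]'

```text
time: 9.45
ee_pos: [0.5222, 0.0976, 0.2106]
tcp_rot: [[-0.226, 0.974, -0.0], [0.974, 0.226, -0.0], [-0.0, -0.0, -1.0]]
contact_force: [1.4, 4.0, -0.4]
opening: 0.003
finger_force: 1.5
```

Request:
arm_command --increments '[[[-2,0,0],0,1],[[-4,0,0],0,1],[[-6,0,0],0,1],[[-8,0,0],0,1],[[-10,0,0],0,1],[[-11,0,0],0,1],[[-12,0,0],0,1],[[-13,0,0],0,1],[[-14,0,0],0,1],[[-15,0,0],0,1],[[-16,0,0],0,1],[[-17,0,0],0,1],[[-18,0,0],0,1],[[-19,0,0],0,1],[[-20,0,0],0,1],[[-21,0,0],0,1],[[-22,0,0],0,1],[[-23,0,0],0,1],[[-24,0,0],0,1]]'

```text
time: 11.03
ee_pos: [0.5276, 0.0749, 0.2107]
tcp_rot: [[-0.226, 0.974, -0.0], [0.974, 0.226, 0.001], [0.001, 0.0, -1.0]]
contact_force: [1.1, 4.6, 0.4]
opening: -0.001
finger_force: 2.5
```

```bash
python3 - <<'E'
from h import *
d,o=wrist("w2");print(b(o["ee_pos"]),o["contact_force"].round(1))
E
```

```text
[-0.0018  0.0676] [1.1 4.6 0.4]
```

View pics/w2.png

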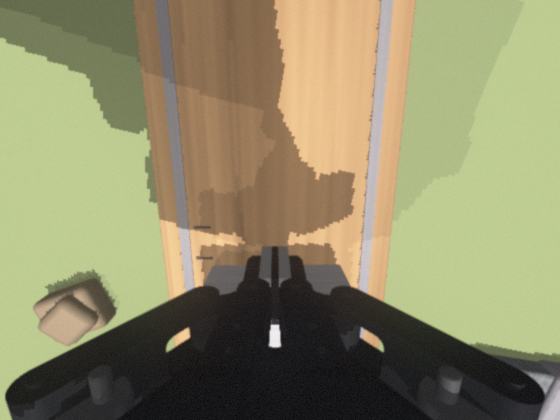

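The wrist camera looks back along the board. It shows the fingers centred on the carriage's rear, and the stone off the board at (70,310). I'll keep pushing in small steps.

Request:
arm_command --increments '[[[-1,0,0],0,1],[[-2,0,0],0,1],[[-3,0,0],0,1],[[-4,0,0],0,1],[[-5,0,0],0,1],[[-6,0,0],0,1],[[-7,0,0],0,1],[[-8,0,0],0,1],[[-8,0,0],0,1]]'

```text
time: 11.83
ee_pos: [0.5295, 0.0669, 0.2107]
tcp_rot: [[-0.226, 0.974, 0.0], [0.974, 0.226, 0.001], [0.001, 0.0, -1.0]]
contact_force: [2.0, 4.3, 0.9]
opening: 0.006
finger_force: 2.2
```

Request:
arm_command --increments '[[[-0.5,0,0],0,1],[[-1,0,0],0,1],[[-1.5,0,0],0,1],[[-2,0,0],0,1],[[-2,0,0],0,1]]'

```text
time: 12.25
ee_pos: [0.5299, 0.0651, 0.2107]
tcp_rot: [[-0.226, 0.974, 0.0], [0.974, 0.226, 0.001], [0.001, 0.0, -1.0]]
contact_force: [1.1, 5.2, -0.1]
opening: -0.001
finger_force: 2.3
```

Request:
arm_command --increments '[[[-0.5,0,0],0,1],[[-1,0,0],0,1],[[-1.5,0,0],0,1],[[-1.5,0,0],0,1]]'

```text
time: 12.58
ee_pos: [0.5302, 0.0637, 0.2107]
tcp_rot: [[-0.226, 0.974, 0.0], [0.974, 0.226, 0.002], [0.002, 0.0, -1.0]]
contact_force: [2.4, 5.6, -0.5]
opening: -0.001
finger_force: 2.5
```

Request:
arm_command --increments '[[[-0.5,0,0],0,1],[[-1,0,0],0,1],[[-1.5,0,0],0,1],[[-1.5,0,0],0,1]]'

```text
time: 12.92
ee_pos: [0.5303, 0.0631, 0.2107]
tcp_rot: [[-0.227, 0.974, -0.0], [0.974, 0.227, 0.004], [0.004, 0.001, -1.0]]
contact_force: [0.8, 9.0, 0.9]
opening: 0.0
finger_force: 4.4
```

```bash
python3 - <<'E'
from h import *
from bench import eyes
t=eyes.get_image("scene")
cv2.imwrite("pics/sc2.png",cv2.resize(t["img"][130:250,180:370],None,fx=4.2,fy=4.2,interpolation=2)[:,:,::-1])
E
```

```text
(no output)
```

View pics/sc2.png

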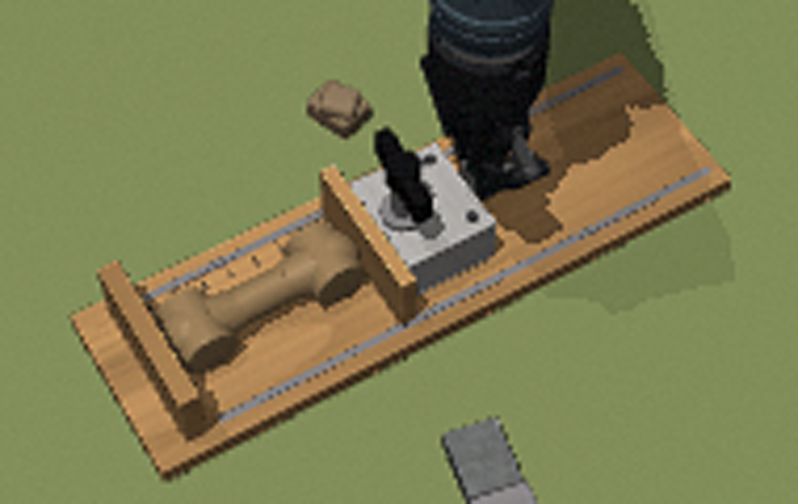

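The scene view shows the bone between the plate and the carriage face with no visible gap. The force is rising while the motion stalls, so I'll make one more small push to confirm.

Request:
arm_command --increments '[[[-0.5,0,0],0,1],[[-1,0,0],0,1],[[-1,0,0],0,1],[[-1,0,0],0,1]]'

```text
time: 13.3
ee_pos: [0.5304, 0.0627, 0.2107]
tcp_rot: [[-0.228, 0.974, -0.001], [0.974, 0.228, 0.006], [0.006, 0.001, -1.0]]
contact_force: [0.9, 10.2, 0.8]
opening: -0.0
finger_force: 5.6
```

Request:
arm_command --increments '[[[10,0,0],0,1],[[25,0,0],0,1],[[25,0,-40],0,1],[[25,0,-80],0,0.5],[[25,0,-115],0,0],[[0,1,-115],-7,0],[[-25,2,-115],-14,0],[[-45,2,-115],-21,0],[[-62,2,-115],-28,0],[[-62,2,-115],-35,0],[[-62,2,-115],-42,0],[[-62,2,-115],-49,0],[[-62,2,-115],-56,0],[[-62,2,-115],-63,0],[[-62,2,-115],-70,0],[[-62,2,-115],-77,0],[[-62,2,-115],-84,0],[[-62,2,-115],-90,0],[[-62,2,-115],-90,0],[[-62,2,-115],-90,0]]'

```text
time: 14.97
ee_pos: [0.5462, 0.0007, 0.3253]
tcp_rot: [[-0.975, -0.223, -0.002], [-0.223, 0.975, -0.002], [0.002, -0.001, -1.0]]
contact_force: [-1.3, -0.6, -1.0]
opening: 1.001
finger_force: 0.0
```

```bash
python3 - <<'E'
from h import *
d,o=wrist("w3");print(b(o["ee_pos"]),o["qpos"].round(2))
for z in(.113,.06): print(proj(d,[.5465,.0032,z]))
E
```

```text
[-0.0009 -0.0088] [-0.11  0.36 -0.16  1.06 -0.   -0.34]
[280.22330567 235.73406484]
[279.15097568 213.46918941]
```

View pics/w3.png

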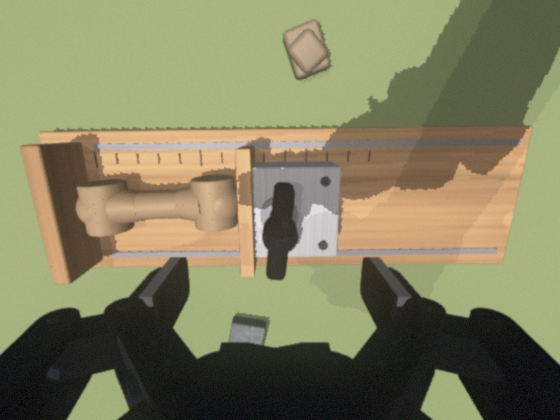

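The wrist view shows the bone snug between the plate and the face. The T-bar runs from about (284,184) to (277,278) with its centre near (280,232), and the brush and stone haven't moved.

```bash
python3 - <<'E'
from h import *
d=pickle.load(open("w.pkl","rb"))
g=cv2.cvtColor(d["img"],cv2.COLOR_RGB2GRAY)[170:262,258:310]
m=(g<50).astype(np.uint8);c=max(cv2.findContours(m,0,1)[0],key=cv2.contourArea).reshape(-1,2)+[258,170]
Q=np.array([b(ray(d,p,.113)) for p in c],np.float32)*1000;r=cv2.minAreaRect(Q);print(r,cv2.boxPoints(r).round(1).tolist())
for p in((284,184),(277,278),(280,231)):print(b(ray(d,p,.113)))
E
```

```text
((-21.779699325561523, -5.347007751464844), (12.747088432312012, 27.731624603271484), 77.06546783447266) [[-36.70000076293945, -8.5], [-9.699999809265137, -14.699999809265137], [-6.800000190734863, -2.200000047683716], [-33.900001525878906, 4.0]]
[-0.0351 -0.0039]
[ 0.0315 -0.0089]
[-0.0034 -0.0066]
```

Request:
arm_command --increments '[[[-1,0,30],4,0],[[-1,0,55],4,0],[[-1,0,68],4,0],[[-1,0,70],4,0],[[-1,0,70],4,0.4],[[-1,0,70],4,0.7],[[-1,0,70],4,0.9],[[-1,0,70],4,1],[[-1,0,70],4,1],[[-1,0,70],4,1],[[-1,0,70],4,1],[[-1,0,70],4,1]]' --newtons 40

```text
time: 16.02
ee_pos: [0.548, 0.0029, 0.2573]
tcp_rot: [[-0.987, -0.159, 0.002], [-0.159, 0.987, 0.006], [-0.003, 0.005, -1.0]]
contact_force: [-2.0, 7.0, 6.6]
opening: 0.265
finger_force: 38.9
```

```bash
python3 - <<'E'
from h import *
from bench import status
o=status.get_obs();print(b(o["ee_pos"]),o["contact_force"].round(1),o["moment"].round(2),o["qpos"].round(2))
E
```

```text
[ 0.0014 -0.0071] [-2.   7.   6.6] [ 1.55  0.34 -0.01] [-0.11  0.41 -0.27  0.89  0.01 -0.27]
```

The opening of 22.5 mm suggests the pads are on a central hub wider than the bar. I'll turn partway with a firmer grip and check whether the knob follows.

Request:
arm_command --increments '[[[0,0,0],0,1],[[0,0,0],0,1],[[0,0,0],4,1],[[0,0,0],8,1],[[0,0,0],12,1],[[0,0,0],16,1],[[0,0,0],20,1],[[0,0,0],24,1],[[0,0,0],28,1],[[0,0,0],32,1],[[0,0,0],36,1],[[0,0,0],40,1],[[0,0,0],40,1]]' --newtons 80

```text
time: 17.1
ee_pos: [0.5478, 0.0019, 0.2574]
tcp_rot: [[-0.857, 0.516, 0.002], [0.516, 0.857, 0.002], [-0.0, 0.003, -1.0]]
contact_force: [-3.7, 3.1, 8.6]
opening: 0.248
finger_force: 78.0
```

```bash
python3 - <<'E'
from h import *
from bench import status
d,o=wrist("w4");print(b(o["ee_pos"]),o["contact_force"].round(1),o["moment"].round(2),o["qpos"].round(2),o["tcp_rot"][:2,1])
E
```

```text
[ 0.0009 -0.008 ] [-3.7  3.1  8.6] [ 0.74  0.6  -0.01] [-0.11  0.41 -0.27  0.89  0.    0.43] [0.51570973 0.85675963]
```

View pics/w4.png

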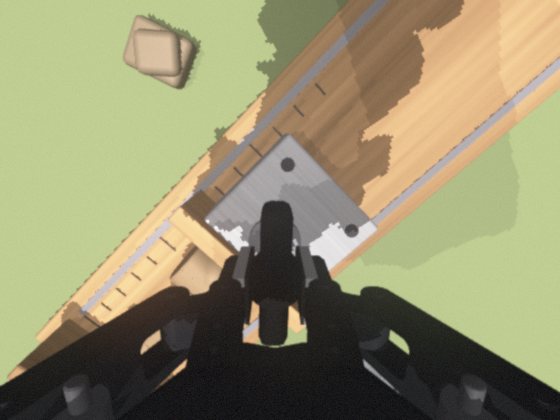

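The bar has turned with the tool and lies along the tool's x axis, at about 44° on the knob. I'll continue into the bite with a stronger grip.

Request:
arm_command --increments '[[[0,0,0],0,1],[[0,0,0],3,1],[[0,0,0],6,1],[[0,0,0],9,1],[[0,0,0],12,1],[[0,0,0],15,1],[[0,0,0],18,1],[[0,0,0],21,1],[[0,0,0],24,1],[[0,0,0],27,1],[[0,0,0],30,1],[[0,0,0],30,1]]' --newtons 115

```text
time: 18.15
ee_pos: [0.5471, 0.0013, 0.2575]
tcp_rot: [[-0.484, 0.875, -0.0], [0.875, 0.484, -0.0], [-0.0, -0.0, -1.0]]
contact_force: [-6.6, 0.6, 11.6]
opening: 0.243
finger_force: 112.3
```

```bash
cat > st.py <<'E'
from h import *
from bench import status
o=status.get_obs();y=o["tcp_rot"][:2,1]
print(b(o["ee_pos"]),o["contact_force"].round(1),o["moment"].round(2),"knob deg",(np.degrees(np.arctan2(.9728,-.2317)-np.arctan2(y[1],y[0]))).round(1),o["tau"].round(2)[-1],o["opening"])
E
python3 st.py
```

```text
[ 0.0001 -0.0084] [-6.6  0.6 11.6] [ 0.18  1.06 -0.04] knob deg 74.4 0.24 0.24302041951875558
```

Request:
arm_command --increments '[[[0,0,0],2,1],[[0,0,0],4,1],[[0,0,0],6,1],[[0,0,0],7,1],[[0,0,0],8,1],[[0,0,0],8,1]]'

```text
time: 18.65
ee_pos: [0.5469, 0.0013, 0.2575]
tcp_rot: [[-0.363, 0.932, -0.001], [0.932, 0.363, -0.001], [-0.001, -0.001, -1.0]]
contact_force: [-7.0, -0.6, 12.7]
opening: 0.246
finger_force: 112.4
```

```bash
cat >> st.py <<'E'
d,o=wrist()
def ang(d):
    g=cv2.cvtColor(d["img"],cv2.COLOR_RGB2GRAY);m=(g<45).astype(np.uint8)
    L=[]
    for r in range(200,236,3):
        x=np.flatnonzero(m[r,235:320])+235
        if len(x)>4: L.append((r,x.min(),x.max()))
    return L
L=ang(d);print(L)
P=[ray(d,((l+h)/2,r),.113)[:2] for r,l,h in L if 14<h-l<36]
if len(P)>3:
    P=np.array(P);v=np.linalg.svd(P-P.mean(0))[2][0];v*=np.sign(v@X) if abs(v@X)>.1 else 1;print("bar angle in board (cw deg)",-np.degrees(np.arctan2(v@Y,v@X)))
E
python3 st.py
```

```text
[-0.     -0.0084] [-7.  -0.6 12.7] [-0.08  1.21  1.38] knob deg 82.1 1.52 0.24567735791873704
[(209, np.int64(267), np.int64(284)), (212, np.int64(270), np.int64(285)), (215, np.int64(261), np.int64(284)), (218, np.int64(271), np.int64(286)), (224, np.int64(262), np.int64(287)), (227, np.int64(268), np.int64(287)), (230, np.int64(261), np.int64(286)), (233, np.int64(258), np.int64(285))]
bar angle in board (cw deg) 89.27898873348717
```

Request:
arm_command --increments '[[[0,0,0],2,1],[[0,0,0],4,1],[[0,0,0],4,1]]'

```text
time: 18.95
ee_pos: [0.5471, 0.0001, 0.2573]
tcp_rot: [[-0.291, 0.957, -0.001], [0.957, 0.291, -0.005], [-0.004, -0.002, -1.0]]
contact_force: [-5.2, -5.4, 10.3]
opening: 0.247
finger_force: 113.8
```

```bash
python3 st.py | head -1
```

```text
[-0.0002 -0.0097] [-5.2 -5.4 10.3] [-0.96  1.28 -0.09] knob deg 86.5 0.15 0.24663709143095872
```

Request:
arm_command --increments '[[[0,0,0],4,0.5],[[0,0,0],4,0],[[0,0,0],4,0],[[0,0,-5],4,0],[[0,0,-35],4,0],[[0,0,-70],4,0],[[0,0,-70],4,0],[[0,0,-70],4,0]]'

```text
time: 19.67
ee_pos: [0.5491, 0.0011, 0.3285]
tcp_rot: [[-0.227, 0.974, 0.006], [0.974, 0.227, -0.001], [-0.002, 0.006, -1.0]]
contact_force: [-0.2, 0.9, -0.2]
opening: 0.999
finger_force: 0.0
```

```bash
cat > bar.py <<'E'
from h import *
d,o=wrist("w5");print(b(o["ee_pos"]),o["ee_pos"].round(4),o["qpos"].round(2),o["opening"])
g=cv2.cvtColor(d["img"],cv2.COLOR_RGB2GRAY)
u=proj(d,np.append(O-.0065*Y,.113)).round().astype(int);print(u)
for r in range(u[1]-60,u[1]+60,6):
    x=np.flatnonzero(g[r,u[0]-40:u[0]+40]<55)+u[0]-40
    if len(x):
        q=[b(ray(d,(v,r),.113))*1000 for v in (x.min(),x.max())];print(r,x.min(),x.max(),len(x),q[0].round(1),q[1].round(1))
E
python3 bar.py
```

```text
[ 0.0021 -0.0091] [0.5491 0.0011 0.3285] [-0.11  0.35 -0.15  1.06 -0.    1.23] 0.9991049185755766
[268 228]
180 250 266 17 [-11.1  26.4] [-0.8 26.4]
186 249 268 20 [-11.9  22.5] [ 0.5 22.4]
192 250 269 20 [-11.3  18.5] [ 1.1 18.4]
198 252 271 18 [-10.1  14.5] [ 2.4 14.4]
204 254 273 13 [-8.9 10.4] [ 3.6 10.3]
210 256 277 11 [-7.7  6.3] [6.3 6.2]
216 255 282 3 [-8.5  2.1] [9.6 2. ]
246 280 283 4 [  8.3 -19.7] [ 10.3 -19.7]
252 267 284 5 [ -0.8 -24.1] [ 11.  -24.2]
258 269 286 8 [  0.6 -28.7] [ 12.5 -28.8]
264 271 286 6 [  1.9 -33.3] [ 12.5 -33.4]
```

```bash
python3 - <<'E'
from h import *
d=pickle.load(open("w.pkl","rb"));h=cv2.cvtColor(d["img"],cv2.COLOR_RGB2HSV);w=(h[:,:,0]<24)&(h[:,:,1]>60)
A=[];B=[]
for r in range(10,215,5):
    x=np.flatnonzero(w[r,140:420])+140
    if len(x)>60: A.append(b(ray(d,(x.min()-.5,r),.016)));B.append(b(ray(d,(x.max()+.5,r),.016)))
for Q in(A,B):
    Q=np.array(Q)*1000;med=np.median(Q[:,0]);k=abs(Q[:,0]-med)<6;p=np.polyfit(Q[k,1],Q[k,0],1);print(k.sum(),len(k),med,p,"deg",np.degrees(np.arctan(p[0])),Q[k,1].min(),Q[k,1].max())
E
```

```text
27 27 -69.5 [-1.71374142e-03 -6.93229959e+01] deg -0.09819005419314146 48.0 154.70000000000002
27 27 69.9 [-3.90642843e-04  6.99512243e+01] deg -0.022382185039312216 47.199999999999996 154.29999999999998
```

The bar measures about 77°, and full lock is 80.2°, so the pads slipped on the hub just short of the stop. I'll re-grip with the tool ahead of the bar so the pad corners bear on it, then turn on.

Request:
arm_command --increments '[[[2,-1.5,30],0,0],[[2,-1.5,60],0,0],[[2,-1.5,71],0,0],[[2,-1.5,71],0,0],[[2,-1.5,71],0,0.5],[[2,-1.5,71],0,0.8],[[2,-1.5,71],0,1],[[2,-1.5,71],0,1],[[2,-1.5,71],0,1],[[2,-1.5,71],0,1],[[2,-1.5,71],0,1]]' --newtons 80

```text
time: 20.63
ee_pos: [0.5458, 0.0026, 0.256]
tcp_rot: [[-0.226, 0.974, 0.001], [0.974, 0.226, -0.001], [-0.001, 0.001, -1.0]]
contact_force: [-3.4, -0.7, 6.2]
opening: 0.256
finger_force: 77.9
```

```bash
python3 st.py | head -1
```

```text
[-0.0008 -0.0069] [-3.4 -0.7  6.2] [-0.06  0.58  0.04] knob deg 90.3 0.01 0.2563200792510069
```

Request:
arm_command --increments '[[[0,0,0],2,1],[[0,0,0],4,1],[[0,0,0],6,1],[[0,0,0],6,1],[[0,0,0],6,1]]' --newtons 100

```text
time: 21.1
ee_pos: [0.5456, 0.0027, 0.256]
tcp_rot: [[-0.125, 0.992, 0.001], [0.992, 0.125, -0.001], [-0.001, 0.0, -1.0]]
contact_force: [-3.6, -1.0, 6.9]
opening: 0.251
finger_force: 97.4
```

```bash
python3 st.py | head -1
```

```text
[-0.001  -0.0068] [-3.6 -1.   6.9] [-0.21  0.69  0.69] knob deg 96.2 0.7 0.25139461408334945
```

Request:
arm_command --increments '[[[0,0,0],1,1],[[0,0,0],2,1],[[0,0,0],2,1]]'

```text
time: 21.4
ee_pos: [0.5456, 0.0027, 0.256]
tcp_rot: [[-0.092, 0.996, 0.0], [0.996, 0.092, -0.002], [-0.002, 0.0, -1.0]]
contact_force: [-3.5, -1.6, 7.2]
opening: 0.25
finger_force: 98.3
```

```bash
python3 st.py | head -1
```

```text
[-0.001  -0.0067] [-3.5 -1.6  7.2] [-0.25  0.75  1.4 ] knob deg 98.1 1.55 0.2495611561211077
```

Request:
arm_command --increments '[[[0,0,0],0,0.5],[[0,0,0],0,0],[[0,0,0],0,0],[[0,0,-5],0,0],[[0,0,-35],0,0],[[0,0,-70],-8,0],[[0,0,-70],-8,0],[[0,0,-70],-8,0]]'

```text
time: 22.12
ee_pos: [0.5472, 0.0027, 0.3274]
tcp_rot: [[-0.226, 0.974, 0.006], [0.974, 0.226, -0.001], [-0.002, 0.006, -1.0]]
contact_force: [-0.2, -0.3, -0.2]
opening: 1.0
finger_force: 0.0
```

```bash
python3 bar.py
```

```text
[ 0.0005 -0.0071] [0.5472 0.0027 0.3274] [-0.11  0.35 -0.16  1.05  0.    1.23] 1.0002836502811407
[270 231]
183 255 271 16 [-9.4 26.7] [ 0.9 26.6]
189 254 272 18 [-10.1  22.8] [ 1.5 22.7]
195 255 271 11 [-9.6 18.8] [ 0.8 18.7]
201 257 275 13 [-8.4 14.7] [ 3.4 14.6]
207 260 275 4 [-6.5 10.6] [ 3.4 10.6]
213 269 269 1 [-0.6  6.5] [-0.6  6.5]
219 258 258 1 [-8.   2.4] [-8.   2.4]
249 283 283 1 [  8.7 -19.4] [  8.7 -19.4]
255 267 269 2 [ -2.3 -23.8] [ -1.  -23.8]
267 275 282 2 [  3.1 -33. ] [  8.  -33.1]
```

Request:
arm_command --increments '[[[0,0,-40],0,0],[[0,0,-80],0,0],[[-25,-26,-80],0,0],[[-50,-52,-80],0,0],[[-75,-79,-80],0,0],[[-100,-105,-80],0,0],[[-125,-131,-80],0,0],[[-150,-157,-80],0,0],[[-175,-184,-80],0,0],[[-200,-210,-80],0,0],[[-225,-236,-80],0,0],[[-247,-263,-80],0,0],[[-247,-263,-80],0,0],[[-247,-263,-80],0,0]]'

```text
time: 23.33
ee_pos: [0.3442, -0.2981, 0.4034]
tcp_rot: [[-0.221, 0.975, -0.001], [0.975, 0.221, 0.002], [0.002, -0.001, -1.0]]
contact_force: [0.9, 0.4, 0.4]
opening: 0.999
finger_force: 0.0
```

```bash
python3 - <<'E'
from h import *
from bench import eyes
t=eyes.get_image("top");t0=pickle.load(open("d0.pkl","rb"))["top"]
g=cv2.cvtColor(t["img"],cv2.COLOR_RGB2GRAY).astype(np.float32)
# profile along board y at face-top height, x=+45 mm and on the bone axis
for x,z in((.047,.0665),(-.047,.0665),(0,.036)):
    ys=np.arange(-.2,-.02,.004) if z<.05 else np.r_[np.arange(-.2,-.18,.002),np.arange(-.06,-.02,.002)]
    P=np.array([proj(t,np.append(O+x*X+y*Y,z)) for y in ys],np.float32)
    v=cv2.remap(g,P[:,0].reshape(1,-1),P[:,1].reshape(1,-1),1)[0];print(x,z);print([(int(round(y*1000)),int(a)) for y,a in zip(ys,v)])
# changes elsewhere
D=cv2.absdiff(t["img"],t0["img"]).max(2)
for n,(r0,r1,c0,c1) in dict(jar=(225,265,80,130),brush=(105,188,255,295),tray=(212,298,405,478)).items(): print(n,(D[r0:r1,c0:c1]>40).sum())
E
```

```text
0.047 0.0665
[(-200, 125), (-198, 121), (-196, 122), (-194, 124), (-192, 114), (-190, 41), (-188, 36), (-186, 41), (-184, 48), (-182, 64), (-180, 64), (-60, 125), (-58, 125), (-56, 122), (-54, 123), (-52, 125), (-50, 126), (-48, 126), (-46, 124), (-44, 123), (-42, 124), (-40, 137), (-38, 145), (-36, 137), (-34, 137), (-32, 140), (-30, 136), (-28, 103), (-26, 57), (-24, 63), (-22, 63)]
-0.047 0.0665
[(-200, 115), (-198, 118), (-196, 119), (-194, 117), (-192, 113), (-190, 46), (-188, 34), (-186, 39), (-184, 45), (-182, 70), (-180, 68), (-60, 137), (-58, 135), (-56, 125), (-54, 112), (-52, 131), (-50, 136), (-48, 136), (-46, 133), (-44, 132), (-42, 132), (-40, 134), (-38, 137), (-36, 139), (-34, 137), (-32, 138), (-30, 141), (-28, 115), (-26, 74), (-24, 68), (-22, 79)]
0 0.036
[(-200, 119), (-196, 91), (-192, 35), (-188, 62), (-184, 107), (-180, 115), (-176, 124), (-172, 123), (-168, 131), (-164, 121), (-160, 104), (-156, 108), (-152, 111), (-148, 111), (-144, 111), (-140, 111), (-136, 111), (-132, 116), (-128, 115), (-124, 115), (-120, 113), (-116, 113), (-112, 109), (-108, 112), (-104, 114), (-100, 108), (-96, 108), (-92, 110), (-88, 112), (-84, 114), (-80, 115), (-76, 116), (-72, 120), (-68, 128), (-64, 126), (-60, 112), (-56, 103), (-52, 97), (-48, 82), (-44, 65), (-40, 20), (-36, 16), (-32, 20), (-28, 19), (-24, 23), (-20, 22)]
jar 0
brush 0
tray 0
```

```bash
python3 -c "
from bench import close_job
print(close_job())"
```

```text
the job is handed in; nothing more can be done
None
```

The job is handed in: the stone is on the table, the bone is held between the carriage and the end plate (measured gap about 150 mm), and the clamp knob is turned to its stop (about 80°, 1.40 rad). The jar, brush and tray show no change.

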